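Load a plane iron into the blade sharpener's carriage

TASK

Load the notched plane iron into the sharpener's blade carriage: lay it flat on the bed, cutting edge towards the stone, slide it back with a light touch until its notch is fully home against the brass locating pin, and then lock it square with the bed by pressing the red toggle-clamp handle right down. Do not force the iron against the pin or bang it down, and leave everything else on the bench where it is.

Things in the scene. Friction and masses are not known exactly. Their poses are not given: they have to be found in the camera images.
- sharpener: Wet blade sharpener fixed to the bench: grey cast base 490 x 280 mm, 22 mm high. Origin on the bench under the bed's middle; x runs along the bed from the toggle clamp to the stone (sand-coloured disc 190 mm across, top 88 mm up; its tank starts at x = 103 mm), z up. Aluminium carriage before it: top 75 mm up, 120 mm wide, x -135 to 80 mm. Clamp foot: x -133 to -83 mm.
- bed (a point): Middle of the bed's flat top, 100 mm straight above the sharpener's origin, same axes. The bed is an aluminium rib 36 mm wide on the carriage, from x = -64 to 70 mm: the 51 mm wide iron overhangs it on both sides, with 25 mm of room for fingertips beneath. Friction of the iron on it is about 0.5 to 0.7.
- pin_slot (a point): Middle of the pin's slot on the bed's top, 41 mm from the bed point on the clamp side; axes as the sharpener's. The locating_pin, brass, 9 mm thick, stands 9 mm up from the bed, always on the bed's centre line, but its slide is locked anywhere within 15 mm either side of this point along x. Where it is set is not measured: find it by feel (or sight). It does not give.
- iron_mid (a point): Middle, half-way up, of the notched plane iron: bright flat steel, 160 x 51 x 5 mm, 0.25 to 0.36 kg, lying flat on a wooden block 34 mm wide, 22 mm high and 110 mm long, which it overhangs on both sides and ends. x along it to the bevelled cutting edge (edge at +80 mm, notched tail at -80 mm), y across, z up. Take it by its long sides.
- notch (a point): Where the pin's axis lies when the iron is fully home: on the iron's centre line, half-way up, 60.5 mm from iron_mid towards the tail. The notch is open at the tail end, 11 mm wide and 24 mm deep (flat bottom 56 mm from iron_mid); its mouth flares to about 19 mm over the last 8 mm. Axes as iron_mid.
- clamp_handle (a joint): Red toggle-clamp handle, rad: 0.9 when open (handle and arm standing up to 235 mm above the bench, clear of the bed), 0 when right down (handle level, pointing away from the stone; the arm, linked to it, holds its rubber foot on the iron, 5 mm from the bed point on the clamp side). Stays where it is left; takes 5 to 10 N near its end.
- clamp_pivot (a point): Hinge axis of the handle (along y), 118 mm from the bed point on the clamp side, 20 mm above the bed's top; axes as the sharpener's. At angle q the handle points along (-cos q, 0, sin q). Its red grip, 18 mm wide, spans 35 to 109 mm from the axis; the grip's upper face is 14 mm above the line from the axis along the handle.
- plain_iron_mid (a point): Middle of the other iron: dark, 160 x 42 x 5 mm, without a notch, on the other wooden block. To be left alone.
- sponge_tin: Black open tin with yellow sponges, 85 x 65 mm, 65 mm high. Origin under its middle. Leave alone.
- solder_stand: Soldering iron in its spring holder on a black foot 120 x 85 mm, up to 215 mm high. Origin under the foot. Leave alone.
- pliers: Red-handled pliers lying flat, 170 mm long, 12 mm high. Origin under the joint. Leave alone.
- bench_plane: Bench plane without its iron, 245 x 64 mm, 118 mm high. Origin under its middle. Leave alone.
Mind the look-alikes: they are no part of the job. Leave any blue look-alike of the part that bears iron_mid alone.

How it is judged:
By the outcome, as a careful person would: the job done as asked, in the order asked, and still so for the second after the job is handed in, with the robot touching nothing.
It also fails if it takes over 72 s, if anything falls off the work surface, if the arm or the gripper's body presses on something with over 40 N, if the wrist force passes 120 N, or if a joint passes its speed limit or range.

ROBOT

A 6-joint arm with a two-finger parallel gripper is mounted at the origin on the work surface. World frame = base frame: x ahead of the robot, y to its left, z up, the work surface at z = 0. Lengths are in mm, angles in rad, forces in N, time in s.
With the tool pointing down it reaches from about 400 to 925 mm from the base axis. Payload 12.5 kg.
Tool frame: the origin (TCP) lies at the very end of the fingers, on their centre line; the grasp point (between the pads) lies 19 mm behind it; z points along the fingers, x is the direction in which the jaws open and shut, and the axes are right-handed (so a half turn about z gives the same grasp; the last joint's range is limited). The gripper opens to 95 mm and grips with 3 to 60 N. Pads are 20 mm wide; open, the fingers measure 119 mm over their backs; the gripper's body (75 mm by 180 mm) begins 59 mm behind the grasp point.
Start: joints at [1.225, 0.491, 1.559, -0, 1.092, -0.106], TCP at [148.424, 607.138, 214.661] pointing down, gripper open.
Joint ranges: [-3.1, 3.1], [-0.84, 2.19], [0.05, 2.79], [-1.13, 4.28], [0.06, 2.93], [-2.69, 2.69]. Speed limits (rad/s): [2.22, 2.22, 2.79, 3.14, 3.14, 3.14].

INTERFACE

Orientations are given as [roll, pitch, yaw] about the fixed x, y, z axes, in that order (R = Rz(yaw) Ry(pitch) Rx(roll)).
In Python, from cell import state, viewer, ticket, look_for, regions_of gives the robot as it stands.
- The arm moves only by the shell command python3 -m inch 'ROWS'. ROWS is JSON, a list of rows, each a list of 7 numbers: the turn, a rotation vector about the world's x, y, z in degrees, then the shift along the world's x, y, z in mm, then the opening, from -1 (shut) to 1 (fully open). In form: [[rx, ry, rz, tx, ty, tz, hand], ...]. A call has 1 to 10 rows; each row shifts and turns the commanded pose from where the row before left it; what a row does not reach is not made up. A row lasts 1/10 s, in which the tool goes at most 50 mm and 8.59 degrees, less where a joint would pass 70% of its speed; a pose out of reach is approached as far as the arm can. A call with a gripper value outside its range is refused whole. The fingers move at their own pace and stop on an object; the grip force is fixed at half the most. Time passes only in rows, so rows that do not move let the fingers close. It gives the time, the measured TCP pose, the force and the opening at its end, in the units of the state.
- state(): the state, without advancing time (a new reading comes with each control period).
- viewer.read_camera(name): name is "scene" or "top" or "wrist"; returns a dict with "color" (400x640x3 uint8, red, green, blue), "depth" (400x640 float32, mm along the optical axis (not along the pixel's ray), 0 where there is no reading), "fx", "fy", "cx", "cy" (pixels), "position" and "orientation" of the camera in the world. Camera axes: x right, y down, z forward; pixel columns grow to the right and rows downward; lengths in mm; the calibration is good to about 2 mm. A picture is of the moment at which its call begins.
- ticket.job_done(): hands the job in, once; it reports no verdict.
Trained networks look in the newest picture that a camera, given by its name, has taken for a name from the list of things; names that differ only in an ending like _2 or _b are one class to them, and where a whole thing is asked for, a point or a joint stands for the part that bears it (a point fixed in the world has none). Each returns a list of dicts, best first, with "score" (0 to 1); they miss things now and then, are a little off and sometimes report something else, mostly with a low value. They report only what shows in the picture. A call takes as long as a camera call. They do not tell look-alikes from the thing itself.
- look_for(name, camera): "box" ([left, top, right, bottom] as shares, 0 to 1, of the picture: columns of its width, rows of its height, round what is visible of it).
- regions_of(name, camera): "pixels" (400x640 bool, what is visible of it) and "box" ([left, top, right, bottom] as shares, 0 to 1, of the picture: columns of its width, rows of its height, round what is visible of it).
The state is a dict: "t": time; "joints": joint angles; "qvel": joint speeds; "tau": joint torques, N m; "eef_pos": TCP position; "tcp_rot": TCP orientation; "ft_force": force on the tool from outside, world axes, zero at the start; "moment": the same for the moment, N m; "opening": opening from 0.0 (shut) to 1.0 (fully open).
Only numpy, scipy, OpenCV 4.12 (cv2) and the standard library are available. Lean on these libraries where they do the work, as an engineer would, in place of code of your own. Each camera call takes 0.05 s, during which the arm holds its last target. There are 200 camera calls.

## Working session

There is one attempt and no reset: what is moved stays moved. The work goes in short steps, Python scripts to look and compute and a shell command to move; the robot and the scene stay as the last step left them, time stands still between calls to the robot, and variables do not carry over. Pictures are saved under pics/ and viewed, on a budget of 10 in all, crops included, one or two more only if the job needs it, and the job is handed in when it is done.

```bash
mkdir -p pics; ls
cat > h.py <<'E'
import numpy as np, cv2, json
from cell import state, viewer, ticket, look_for, regions_of
from scipy.spatial.transform import Rotation as R
def Rm(o):
    o=np.array(o,float)
    return o if o.shape==(3,3) else (R.from_euler('xyz',o).as_matrix() if o.size==3 else R.from_quat(o).as_matrix())
def cloud(c):
    v,u=np.mgrid[0:400,0:640]; d=c["depth"]
    p=np.stack([(u-c["cx"])/c["fx"]*d,(v-c["cy"])/c["fy"]*d,d],-1)
    return p@Rm(c["orientation"]).T+np.array(c["position"])
def save(c,n,box=None,s=1):
    im=c["color"][:,:,::-1]
    if box: im=im[box[1]:box[3],box[0]:box[2]]
    cv2.imwrite("pics/"+n,cv2.resize(im,None,fx=s,fy=s,interpolation=cv2.INTER_CUBIC))
E
python3 - <<'E'
from h import *
print(state())
for n in ["top","scene"]:
    c=viewer.read_camera(n); save(c,n+"1.png"); P=cloud(c)
    print(n,c["position"],c["orientation"],c["fx"])
    for t in ["sharpener","iron_mid","plain_iron_mid","clamp_handle","sponge_tin","solder_stand","pliers","bench_plane"]:
        for r in regions_of(t,n):
            m=r["pixels"]; ys,xs=np.nonzero(m); q=P[m&(c["depth"]>0)]
            print(t,round(r["score"],2),xs.min(),ys.min(),xs.max(),ys.max(),np.median(q,0).round() if len(q) else None)
E
```

```text
pics
{'t': 0.0, 'joints': array([ 1.22538236e+00,  4.91549597e-01,  1.55947649e+00,  2.93544728e-06,
        1.09167679e+00, -1.05601200e-01]), 'qvel': array([ 0.00062826, -0.00060375,  0.00047646, -0.00042621,  0.00034602,
       -0.00025808]), 'tau': array([ 1.67505721e-03, -6.12613320e+01, -2.58176923e+01,  6.93643838e-02,
        4.82197548e-02, -7.11585653e-05]), 'eef_pos': array([148.3428699 , 606.88163278, 214.05862097]), 'tcp_rot': array([-3.14147304e+00,  1.10376948e-03,  1.33098227e+00]), 'ft_force': array([-0.45297801, -1.35281948,  0.00870575]), 'moment': array([-0.03395929,  0.00909749, -0.06995059]), 'opening': 1.002606195965727}
top [ 432.86043486    4.18305384 1507.91133646] [-3.01858423  0.00456905 -1.58281289] 430.42376497000873
sharpener 0.79 186 186 344 278 [507. 208.  69.]
iron_mid 0.87 324 133 355 176 [789. -69.   6.]
iron_mid 0.67 389 192 434 214 [ 605. -314.   28.]
plain_iron_mid 0.88 381 239 428 255 [ 454. -285.   28.]
plain_iron_mid 0.55 472 247 553 279 [ 406. -594.   22.]
clamp_handle 0.66 326 234 343 239 [486. -41. 189.]
sponge_tin 0.66 375 148 399 176 [ 748. -232.   42.]
solder_stand 0.58 472 247 554 279 [ 406. -597.   22.]
pliers 0.6 410 163 458 178 [ 714. -401.   12.]
bench_plane 0.76 130 218 157 289 [437. 602.  13.]
bench_plane 0.25 473 247 554 279 [ 406. -598.   22.]
scene [1528.7392093  -161.70810691 1048.79607933] [-2.36988197e+00 -1.14992819e-03  1.38985102e+00] 363.04303133572904
sharpener 0.96 287 152 425 221 [561. 195.  63.]
iron_mid 0.71 287 151 424 220 [561. 190.  64.]
iron_mid 0.66 205 216 249 229 [ 606. -313.   27.]
iron_mid 0.65 287 237 313 274 [792. -73.   4.]
plain_iron_mid 0.55 215 188 254 198 [ 454. -287.   26.]
plain_iron_mid 0.43 240 236 264 264 [ 761. -234.   39.]
sponge_tin 0.75 241 238 263 263 [ 764. -233.   39.]
pliers 0.73 180 247 227 262 [ 715. -394.   10.]
bench_plane 0.97 424 142 459 189 [450. 599.  20.]
```

Run:
```python
from h import *
c=viewer.read_camera("top"); save(c,"t2.png",(180,120,470,290),2.75)
P=cloud(c)
def fit(name,m,zr):
    q=P[m&(P[...,2]>zr[0])&(P[...,2]<zr[1])]
    r=cv2.minAreaRect(q[:,:2].astype(np.float32)); print(name,len(q),r,np.median(q[:,2]))
for t in ["iron_mid","plain_iron_mid"]:
    for r in regions_of(t,"top"): fit(t,r["pixels"],(0,60))
m=np.zeros((400,640),bool); m[170:300,170:360]=1
fit("base",m,(14,30)); fit("carr",m,(70,80)); fit("bed",m,(96,104)); fit("stone",m,(84,92))
```

```text
iron_mid 538 ((787.3662109375, -67.37977600097656), (50.36804962158203, 155.3330535888672), 62.740447998046875) 6.157239691382529
iron_mid 714 ((609.396728515625, -315.2847900390625), (159.5117645263672, 60.68596649169922), 75.99787139892578) 27.69244517667005
iron_mid 5193 ((515.594970703125, 212.2770233154297), (502.8564758300781, 285.1213073730469), 83.57061767578125) 23.10561506491854
plain_iron_mid 558 ((453.1559753417969, -287.79547119140625), (164.33779907226562, 42.06106948852539), 82.91632843017578) 28.009777504448266
base 4613 ((557.5906372070312, 205.950439453125), (490.7416076660156, 367.5220642089844), 84.08350372314453) 22.657833065178238
carr 2120 ((514.40625, 211.05027770996094), (461.4249572753906, 254.89691162109375), 83.81319427490234) 75.26576864160484
bed 512 ((541.3807373046875, 201.46617126464844), (168.6721954345703, 424.91534423828125), 4.8778204917907715) 99.80409056910196
stone 1996 ((540.3823852539062, 208.70802307128906), (187.47044372558594, 428.0166015625), 6.611648082733154) 88.54500157570828
```

View pics/t2.png

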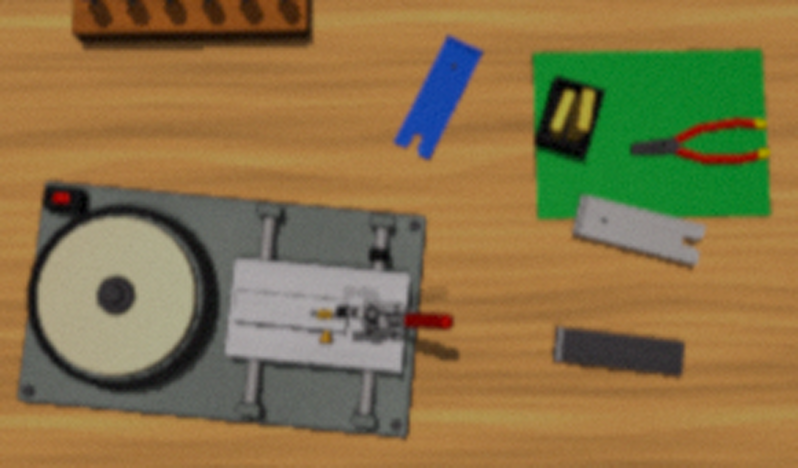

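The things to tell apart, in crop pixels:
- **Blue notched iron (440,97):** a look-alike, leave alone.
- **Bright notched iron (638,230):** this fits the description, with its tail and notch to the right (world -y).
- **Dark plain iron (618,350):** leave alone.

The sharpener's stone is on the left (+y) and its clamp on the right. I'm moving over the sharpener for a close look, then going to the iron.

```bash
python3 -m inch '[[0,0,-6,0,0,30,1],[0,0,-6,28,-29,20,1],[0,0,-6,28,-29,20,1],[0,0,-6,28,-29,20,1],[0,0,-6,28,-29,20,1],[0,0,-6,28,-29,20,1],[0,0,-6,28,-29,20,1],[0,0,-6,28,-29,20,1],[0,0,-6,28,-29,15,1],[0,0,-6,28,-29,0,1]]' && python3 -m inch '[[0,0,-6,28,-29,0,1],[0,0,-6,28,-29,0,1],[0,0,-5,28,-29,0,1],[0,0,-5,28,-29,0,1],[0,0,0,28,-29,0,1],[0,0,0,0,0,0,1],[0,0,0,0,0,0,1]]'
python3 - <<'E'
from h import *
c=viewer.read_camera("wrist"); save(c,"w1.png",s=1.25); P=cloud(c); np.save("P1.npy",P)
print(c["position"],c["orientation"],c["fx"],c["cx"],c["cy"])
m=(P[...,2]>97)&(P[...,2]<103)&(c["depth"]>0); ys,xs=np.nonzero(m); print(len(xs),xs.min(),xs.max(),ys.min(),ys.max())
E
```

```text
t: 2.05
eef_pos: [401.7, 345.0, 401.9]
tcp_rot: [-3.14, -0.004, 0.28]
ft_force: [0.2, -0.2, -0.4]
opening: 0.998
t: 2.75
eef_pos: [540.6, 200.6, 399.3]
tcp_rot: [3.142, 0.001, -0.102]
ft_force: [-1.4, 0.1, -0.5]
opening: 0.999
[547.50735516 276.13608328 569.70877276] [ 2.86852513e+00 -5.68684045e-04 -1.00140999e-01] 316.2010253375626 316.25542379955647 200.46753948553535
2630 0 574 2 280
```

View pics/w1.png

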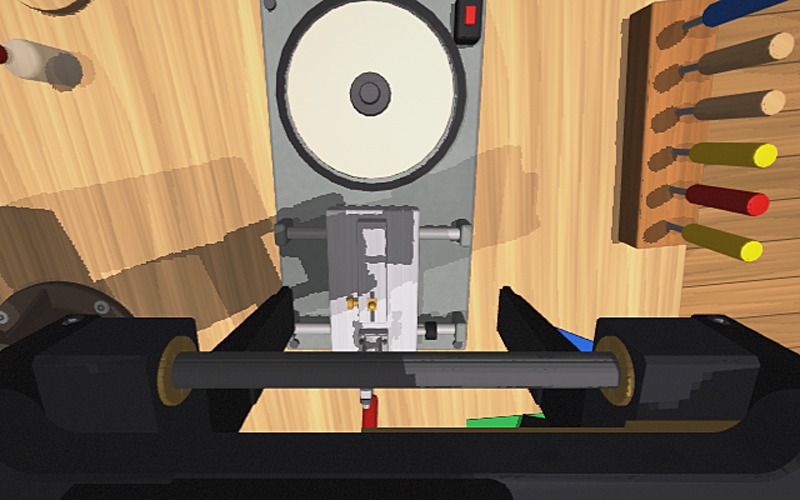

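The rib is at about (357-388, 220-330), the pin at (373,304) with its slide knob at (351,303), the stone at (370,93), and the clamp is below the rib. Next I fit the axes from the depth data.

Run:
```python
from h import *
P=np.load("P1.npy"); v,u=np.mgrid[0:400,0:640]
def sel(b,z): return P[(u>b[0])&(u<b[2])&(v>b[1])&(v<b[3])&(P[...,2]>z[0])&(P[...,2]<z[1])]
for n,b,z in [("rib",(270,160,325,272),(95.5,104)),("carr",(250,155,345,272),(70,80)),("stone",(200,0,390,160),(84,92)),("pin",(285,225,312,265),(105,114)),("knob",(272,225,290,265),(80,120))]:
    q=sel(b,z); r=cv2.minAreaRect(q[:,:2].astype(np.float32)); print(n,len(q),r,q[:,2].mean().round(1),q.mean(0).round(1), np.array(cv2.boxPoints(r)).round(0).tolist())
q=sel((200,0,390,160),(84,92)); print("circ",cv2.minEnclosingCircle(q[:,:2].astype(np.float32)))
# per-row edges of rib & carriage (direction)
for n,b,z in [("rib",(270,160,325,272),(95.5,104)),("carr",(250,160,345,272),(70,80)),("base",(190,0,400,280),(16,28))]:
    A=[];B=[]
    for row in range(b[1],b[3],3):
        m=(v==row)&(u>b[0])&(u<b[2])&(P[...,2]>z[0])&(P[...,2]<z[1]); q=P[m]
        if len(q)>3: q=q[np.argsort(q[:,0])]; A.append(q[0,:2]);B.append(q[-1,:2])
    for k in (A,B):
        k=np.array(k); 
        for _ in range(3):
            f=np.polyfit(k[:,1],k[:,0],1); e=k[:,0]-np.polyval(f,k[:,1]); k=k[abs(e)<max(1.5,2*np.median(abs(e)))]
        print(n,len(k),"ang",np.degrees(np.arctan2(1,f[0])).round(2),"x at y=200",np.polyval(f,200).round(1),k[:,1].min().round(),k[:,1].max().round())
```

```text
rib 1881 ((493.8852844238281, 106.12129211425781), (159.6643829345703, 50.09465026855469), 83.9800796508789) 100.1 [501.8 118.  100.1] [[461.0, 29.0], [510.0, 24.0], [527.0, 183.0], [477.0, 188.0]]
carr 5298 ((509.74798583984375, 102.98333740234375), (182.90206909179688, 138.36346435546875), 84.15879821777344) 75.2 [502.8 109.8  75.2] [[432.0, 19.0], [569.0, 5.0], [588.0, 187.0], [450.0, 201.0]]
stone 13848 ((524.0951538085938, 328.8990173339844), (188.09130859375, 188.1709442138672), 85.86814880371094) 88.3 [524.8 332.8  88.3] [[423.0, 242.0], [611.0, 228.0], [625.0, 416.0], [437.0, 429.0]]
pin 26 ((497.9891662597656, 78.75516510009766), (7.251065254211426, 7.414845943450928), 41.00459289550781) 107.8 [498.3  78.8 107.8] [[493.0, 79.0], [498.0, 74.0], [503.0, 78.0], [498.0, 84.0]]
knob 164 ((473.7979431152344, 71.30564880371094), (75.83963012695312, 18.93305206298828), 83.14219665527344) 96.9 [478.   79.6  96.9] [[460.0, 35.0], [479.0, 33.0], [488.0, 108.0], [469.0, 110.0]]
circ ((524.2313842773438, 328.8466491699219), 94.81289672851562)
rib 27 ang 83.92 x at y=200 493.8 28.0 185.0
rib 29 ang 84.38 x at y=200 527.2 25.0 182.0
carr 35 ang 84.04 x at y=200 451.7 20.0 198.0
carr 25 ang 84.17 x at y=200 570.1 58.0 186.0
base 52 ang 86.25 x at y=200 378.7 1.0 457.0
base 78 ang 83.99 x at y=200 650.0 -38.0 429.0
```

```bash
python3 -m inch '[[0,0,-1,4,-47,0,1],[0,0,-1,4,-47,0,1],[0,0,-1,4,-47,0,1],[0,0,-1,4,-47,0,1],[0,0,-1,4,-47,0,1],[0,0,-1,4,-45,-18,1],[0,0,-1,4,-45,-18,1],[0,0,-1,4,-45,-18,1],[0,0,0,4,-45,-18,1],[0,0,0,4,-45,-18,1]]' && python3 -m inch '[[0,0,0,4,-45,-18,1],[0,0,0,4,-45,-18,1],[0,0,0,2,-45,-18,1],[0,0,0,0,-15,0,1],[0,0,0,0,0,0,1],[0,0,0,0,0,0,1]]'
cat > iron.py <<'E'
from h import *
import sys
c=viewer.read_camera("wrist"); save(c,sys.argv[1],s=1.25); P=cloud(c); np.save("P2.npy",P)
print(state()["eef_pos"],state()["tcp_rot"])
for r in regions_of("iron_mid","wrist")[:2]:
    m=r["pixels"]&(P[...,2]>20)&(P[...,2]<35); q=P[m]; ys,xs=np.nonzero(r["pixels"])
    b=[xs.min(),ys.min(),xs.max(),ys.max()]
    if len(q)>50:
        q=q[abs(q[:,2]-np.median(q[:,2]))<3]
        rc=cv2.minAreaRect(q[:,:2].astype(np.float32)); print(r["score"],b,rc,np.median(q[:,2]),cv2.boxPoints(rc).round().tolist())
E
python3 iron.py w2.png
```

```text
t: 3.8
eef_pos: [580.6, -259.1, 309.5]
tcp_rot: [-3.142, -0.001, -0.238]
ft_force: [0.5, 0.1, 0.1]
opening: 1.001
t: 4.4
eef_pos: [591.0, -407.2, 256.7]
tcp_rot: [3.142, -0.001, -0.239]
ft_force: [0.9, 0.1, 0.3]
opening: 1.0
[ 591.10468979 -406.83223895  256.9963222 ] [ 3.14133228e+00 -1.37763465e-03 -2.38115522e-01]
```

View pics/w2.png

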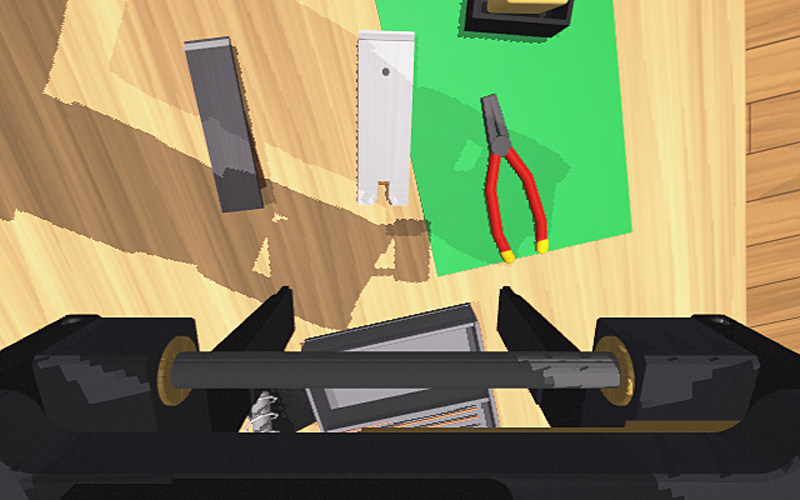

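The bright iron spans (357-415, 30-208), with the bevelled edge at the top and the notch at the bottom (382,195). The dark iron is at (225,125). The network reported nothing here, so I measure from depth.

Run:
```python
from h import *
P=np.load("P2.npy"); v,u=np.mgrid[0:400,0:640]
q=P[(u>275)&(u<345)&(v>12)&(v<175)&(P[...,2]>22)&(P[...,2]<32)]
print(len(q),np.median(q[:,2]),cv2.minAreaRect(q[:,:2].astype(np.float32)))
A=[];B=[]
for row in range(30,160,3):
    k=P[row][(u[row]>275)&(u[row]<345)&(P[row,:,2]>22)&(P[row,:,2]<32)]; k=k[np.argsort(k[:,0])];A.append(k[0]);B.append(k[-1])
for k in (A,B):
    k=np.array(k); f=np.polyfit(k[:,1],k[:,0],1); print(np.degrees(np.arctan2(1,f[0])),np.polyval(f,-315),k[:,2].mean())
print(q[:,1].min(),q[:,1].max())
```

```text
5722 27.294467570808337 ((602.8746948242188, -315.0868225097656), (160.31808471679688, 50.783172607421875), 75.09410095214844)
74.94924162765787 576.8670186249385 27.294987698046917
74.68794689987301 628.231733127674 27.494404288428267
-398.5953482657958 -231.51418265214323
```

```bash
python3 -m inch '[[0,0,-1.5,5,35,-20,1],[0,0,0,5,35,-30,1],[0,0,0,5.6,36.3,-30,1],[0,0,0,0,0,-40,1],[0,0,0,0,0,-40,1],[0,0,0,0,0,-30,1],[0,0,0,0,0,-20,1],[0,0,0,0,0,-15,1],[0,0,0,0,0,-12,1],[0,0,0,0,0,0,1]]' && python3 -m inch '[[0,0,0,0,0,-10,1],[0,0,0,0,0,0,1],[0,0,0,0,0,0,1]]'; python3 -c "
from h import *
print(state()['tcp_rot'],state()['ft_force'])"
```

```text
t: 5.5
eef_pos: [605.9, -301.9, 18.0]
tcp_rot: [-3.141, 0.001, -0.265]
ft_force: [0.7, 0.6, 0.4]
opening: 0.996
t: 5.8
eef_pos: [606.1, -302.7, 9.0]
tcp_rot: [3.141, -0.001, -0.266]
ft_force: [0.1, 0.1, 0.9]
opening: 0.999
[ 3.14146540e+00 -5.21357172e-04 -2.65993759e-01] [0.09224553 0.10633022 0.90758969]
```

```bash
python3 -m inch '[[0,0,0,0,0,0,0.3],[0,0,0,0,0,0,0],[0,0,0,0,0,0,0],[0,0,0,0,0,0,-1],[0,0,0,0,0,0,-1],[0,0,0,0,0,0,-1],[0,0,0,0,0,0,-1],[0,0,0,0,0,0,-1]]' && python3 -m inch '[[0,0,0,0,0,2,-1],[0,0,0,0,0,5,-1],[0,0,0,0,0,10,-1],[0,0,0,0,0,20,-1],[0,0,0,0,0,20,-1],[0,0,0,0,0,40,-1],[0,0,0,0,0,50,-1],[0,0,0,0,0,50,-1],[0,0,0,0,0,0,-1],[0,0,0,0,0,0,-1]]'
```

```text
t: 6.6
eef_pos: [606.0, -302.6, 8.7]
tcp_rot: [3.142, -0.0, -0.266]
ft_force: [-0.5, 0.2, 0.5]
opening: 0.53
t: 7.6
eef_pos: [605.9, -302.5, 207.0]
tcp_rot: [3.141, -0.002, -0.266]
ft_force: [-0.4, -1.1, -4.7]
opening: 0.534
```

```bash
python3 -m inch '[[0,0,0,0,0,40,-1],[0,0,0.9,-4,30,30,-1],[0,0,0.9,-9,44,20,-1],[0,0,0.9,-9,46,0,-1],[0,0,0.9,-9,46,0,-1],[0,0,0.9,-9,46,0,-1],[0,0,0.9,-9,46,0,-1],[0,0,0.9,-9,46,0,-1],[0,0,0.9,-9,46,0,-1],[0,0,0.9,-9,46,0,-1]]' && python3 -m inch '[[0,0,0.9,-9,44,0,-1],[0,0,0.3,-9,35,-20,-1],[0,0,0,-6,15,-40,-1],[0,0,0,0,0,-40,-1],[0,0,0,0,0,-30,-1],[0,0,0,0,0,-10,-1],[0,0,0,0,0,0,-1],[0,0,0,0,0,0,-1]]'
python3 - <<'E'
from h import *
s=state();print(s["eef_pos"],s["tcp_rot"],s["ft_force"],s["moment"])
c=viewer.read_camera("wrist"); save(c,"w3.png",s=1.25); np.save("P3.npy",cloud(c))
E
```

```text
t: 8.6
eef_pos: [528.7, 95.1, 293.8]
tcp_rot: [3.141, 0.003, -0.124]
ft_force: [1.5, 0.3, -3.4]
opening: 0.532
t: 9.4
eef_pos: [506.5, 187.4, 156.4]
tcp_rot: [-3.141, -0.001, -0.104]
ft_force: [0.1, -0.1, -2.6]
opening: 0.533
[506.48119173 187.38005564 156.35778304] [-3.14143726e+00 -6.40939404e-04 -1.03977809e-01] [ 0.09816867 -0.12600462 -2.60296135] [-0.05579316  0.03170053  0.01363965]
```

View pics/w3.png

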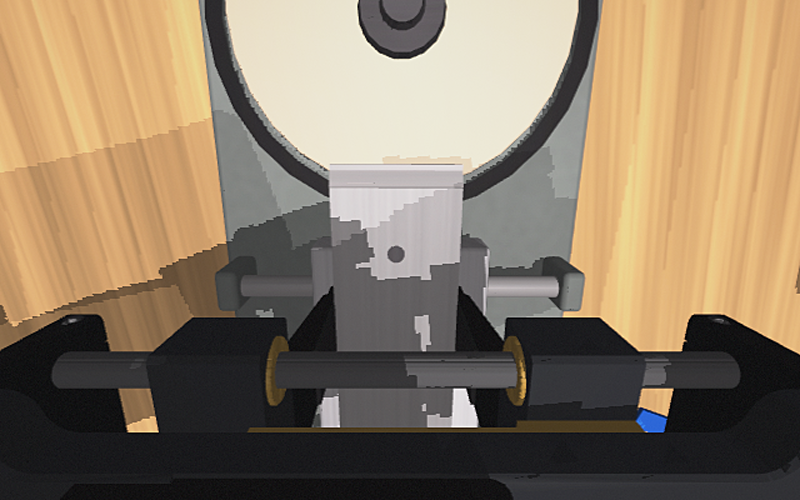

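The iron is held flat: its edge is at (395,165), towards the stone, and its sides are at u about 330 and 462. I measure its line and edge against the bed line, both seen with the same camera.

Run:
```python
from h import *
P=np.load("P3.npy"); v,u=np.mgrid[0:400,0:640]
zm=(P[...,2]>150)&(P[...,2]<190)
q=P[(u>250)&(u<385)&(v>125)&(v<225)&zm]; print("z",np.median(q[:,2]),q[:,2].std())
A=[];B=[]
for r in range(145,222,3):
    k=P[r][(u[r]>250)&(u[r]<385)&zm[r]]; k=k[np.argsort(k[:,0])];A.append(k[0]);B.append(k[-1])
f=[]
for k in (A,B):
    k=np.array(k); g=np.polyfit(k[:,1],k[:,0],1); print(np.degrees(np.arctan2(1,g[0])),np.polyval(g,230)); f.append(np.polyval(g,230))
x=np.mean(f); print("iron centre x at y230",x,"bed",510.65+30*.1033,"width",f[1]-f[0])
i=P[(u>280)&(u<350)&(v>120)&(v<160)&zm]; print("edge y max",np.percentile(i[:,1],[95,99,100]))
a=np.polyfit(q[:,1],q[:,2],1); b=np.polyfit(q[:,0],q[:,2],1);print("tilt",a[0],b[0])
```

```text
z 175.09793730739398 0.9799057270826238
84.16671431103765 485.02858893347695
84.01624934969051 535.8158781508421
iron centre x at y230 510.4222335421595 bed 513.749 width 50.78728921736513
edge y max [253.94513044 255.17116502 255.82136037]
tilt -0.028128678157976053 -0.0018843349048509245
```

```bash
python3 -m inch '[[0,0,0,3.3,0,-15,-1],[0,0,0,0,0,-20,-1],[0,0,0,0,0,-15,-1],[0,0,0,0,0,-8,-1],[0,0,0,0,0,-5,-1],[0,0,0,0,0,-2,-1],[0,0,0,0,0,0,-1],[0,0,0,0,0,0,-1]]' && python3 -m inch '[[0,0,0,0,0,-1,-1],[0,0,0,0,0,-1,-1],[0,0,0,0,0,0,-1]]'&& python3 -m inch '[[0,0,0,0,0,-0.7,-1],[0,0,0,0,0,-0.7,-1],[0,0,0,0,0,0,-1]]'
```

```text
t: 10.25
eef_pos: [509.6, 187.5, 91.2]
tcp_rot: [-3.141, -0.001, -0.104]
ft_force: [-0.4, 0.6, -2.7]
opening: 0.532
t: 10.55
eef_pos: [509.3, 187.4, 88.6]
tcp_rot: [3.142, -0.0, -0.104]
ft_force: [0.3, -0.4, -3.9]
opening: 0.528
t: 10.85
eef_pos: [509.3, 187.4, 87.1]
tcp_rot: [3.142, 0.0, -0.104]
ft_force: [0.3, -0.5, -3.1]
opening: 0.53
```

```bash
for i in 1 2; do python3 -m inch '[[0,0,0,0,0,-0.4,-1],[0,0,0,0,0,0,-1],[0,0,0,0,0,0,-1]]'; done; python3 -c "
from h import *
print(state()['ft_force'],state()['moment'])"
```

```text
t: 11.15
eef_pos: [509.3, 187.5, 86.9]
tcp_rot: [-3.142, -0.0, -0.104]
ft_force: [-0.2, 0.1, -2.2]
opening: 0.531
t: 11.45
eef_pos: [509.3, 187.5, 86.6]
tcp_rot: [-3.142, -0.0, -0.104]
ft_force: [-0.7, 0.1, 0.3]
opening: 0.534
[-0.68012442  0.1478473   0.25297763] [-0.17082725  0.1950119  -0.03030342]
```

```bash
python3 -m inch '[[0,0,0,-0.2,-2,0,-1],[0,0,0,-0.3,-3,0,-1],[0,0,0,-0.3,-3,0,-1],[0,0,0,0,0,0,-1]]'; for i in 1 2 3 ; do python3 -m inch '[[0,0,0,-0.2,-2,0,-1],[0,0,0,-0.2,-2,0,-1],[0,0,0,0,0,0,-1]]'; done; python3 -c "
from h import *
print(state()['ft_force'],state()['moment'])"
```

```text
t: 11.85
eef_pos: [508.7, 179.0, 86.6]
tcp_rot: [3.141, -0.0, -0.104]
ft_force: [0.0, -1.5, 1.2]
opening: 0.532
t: 12.15
eef_pos: [508.2, 175.2, 86.6]
tcp_rot: [3.142, -0.0, -0.104]
ft_force: [0.8, 0.0, 3.8]
opening: 0.528
t: 12.45
eef_pos: [507.8, 171.3, 86.6]
tcp_rot: [-3.142, -0.0, -0.104]
ft_force: [-0.0, 1.6, 4.5]
opening: 0.533
t: 12.75
eef_pos: [507.4, 167.2, 86.6]
tcp_rot: [-3.142, -0.0, -0.104]
ft_force: [0.2, 2.6, 6.2]
opening: 0.527
[0.17895817 2.55352367 6.18377981] [ 0.2401978   0.02324223 -0.04386372]
```

```bash
python3 -m inch '[[0,0,0,-0.2,-2,0.3,-1],[0,0,0,-0.2,-2,0,-1],[0,0,0,0,0,0,-1]]'; for i in 1 2 3; do python3 -m inch '[[0,0,0,-0.2,-1.5,0,-1],[0,0,0,0,0,0,-1]]'; done; python3 -c "
from h import *
print(state()['ft_force'],state()['moment'])"
```

```text
t: 13.05
eef_pos: [506.7, 163.0, 86.6]
tcp_rot: [3.141, 0.001, -0.104]
ft_force: [0.2, -0.3, 1.7]
opening: 0.531
t: 13.25
eef_pos: [506.6, 161.7, 86.6]
tcp_rot: [3.141, 0.0, -0.104]
ft_force: [0.7, 0.0, 0.5]
opening: 0.534
t: 13.45
eef_pos: [506.4, 160.2, 86.6]
tcp_rot: [3.141, 0.0, -0.104]
ft_force: [-0.2, 1.1, -0.9]
opening: 0.533
t: 13.65
eef_pos: [506.2, 158.7, 86.6]
tcp_rot: [3.141, 0.0, -0.104]
ft_force: [-0.2, -1.1, -1.9]
opening: 0.531
[-0.16077226 -1.12566825 -1.94966516] [-0.15906052  0.03845282  0.00561871]
```

```bash
python3 -m inch '[[0,0,0,-0.1,-1,-0.2,-1],[0,0,0,0,0,0,-1]]'; for i in 1 2 3 4; do python3 -m inch '[[0,0,0,-0.1,-0.8,0,-1],[0,0,0,0,0,0,-1]]' | grep -E "eef|force"; done
```

```text
t: 13.85
eef_pos: [506.2, 157.9, 86.6]
tcp_rot: [-3.142, -0.0, -0.104]
ft_force: [0.4, 1.4, 0.6]
opening: 0.532
eef_pos: [506.2, 157.1, 86.6]
ft_force: [-0.3, 1.3, 1.2]
eef_pos: [506.1, 156.3, 86.6]
ft_force: [-0.2, 0.7, 1.6]
eef_pos: [505.9, 155.5, 86.6]
ft_force: [0.2, 1.3, 1.9]
eef_pos: [505.9, 154.7, 86.6]
ft_force: [0.8, 1.6, 2.3]
```

```bash
for i in 1 2 3; do python3 -m inch '[[0,0,0,-0.08,-0.7,0,-1],[0,0,0,0,0,0,-1]]' | grep -E "eef|force"; done
```

```text
eef_pos: [505.8, 154.0, 86.6]
ft_force: [1.7, 0.8, 1.5]
eef_pos: [505.7, 153.3, 86.6]
ft_force: [0.9, 2.2, 2.1]
eef_pos: [505.6, 152.6, 86.6]
ft_force: [0.5, 1.9, 4.2]
```

```bash
python3 -m inch '[[0,0,0,-0.07,-0.6,0.15,-1],[0,0,0,0,0,0,-1]]'| grep -E "eef|force"; for i in 1 2 3; do python3 -m inch '[[0,0,0,-0.06,-0.5,0,-1],[0,0,0,0,0,0,-1]]' | grep -E "eef|force"; done
```

```text
eef_pos: [505.4, 151.9, 86.6]
ft_force: [-0.2, 1.5, 1.1]
eef_pos: [505.4, 151.4, 86.6]
ft_force: [0.1, 0.5, 0.7]
eef_pos: [505.3, 150.9, 86.6]
ft_force: [1.0, 0.2, -0.1]
eef_pos: [505.3, 150.6, 86.6]
ft_force: [0.0, 2.7, -1.2]
```

```bash
python3 -m inch '[[0,0,0,-0.04,-0.4,-0.1,-1],[0,0,0,0,0,0,-1]]' | grep -E "eef|force";python3 -m inch '[[0,0,0,0,0,0,-1]]' | grep -E "eef|force"
```

```text
eef_pos: [505.3, 150.5, 86.6]
ft_force: [1.2, 5.1, -1.0]
eef_pos: [505.3, 150.5, 86.6]
ft_force: [-0.5, 5.9, -0.8]
```

Contact with the pin is at y=150.5: the push force rose to 5.9 N and motion stopped. That puts the pin at bed x of about -37, which agrees with the sighted value. Releasing now and looking.

```bash
python3 -m inch '[[0,0,0,0,0,0,0.15],[0,0,0,0,0,0,0.3],[0,0,0,0,0,0,0.5],[0,0,0,0,0,0,0.5],[0,0,0,0,0,0,0.5],[0,0,0,0,0,2,0.5],[0,0,0,0,0,10,0.5],[0,0,0,0,0,30,0.5],[0,0,0,0,0,40,0.5],[0,0,0,0,0,50,0.5]]' && python3 -m inch '[[0,0,0,0,0,50,0.5],[0,0,0,0,0,50,0.5],[0,0,0,0,-40,40,0.5],[0,0,0,0,-40,0,0.5],[0,0,0,0,-40,0,0.5],[0,0,0,0,0,0,0.5],[0,0,0,0,0,0,0.5]]'
python3 - <<'E'
from h import *
c=viewer.read_camera("wrist"); save(c,"w4.png",s=1.25); np.save("P4.npy",cloud(c)); P=cloud(c); v,u=np.mgrid[0:400,0:640]
m=(u>180)&(u<460)&(v<270)&(P[...,2]>102)&(P[...,2]<108)
q=P[m]; print(len(q),np.median(q[:,2]),cv2.minAreaRect(q[:,:2].astype(np.float32)))
E
```

```text
t: 17.35
eef_pos: [504.5, 150.0, 219.8]
tcp_rot: [3.141, 0.002, -0.104]
ft_force: [0.9, -0.5, -0.0]
opening: 0.753
t: 18.05
eef_pos: [505.0, 34.3, 354.7]
tcp_rot: [-3.141, -0.001, -0.106]
ft_force: [0.1, -0.7, 0.0]
opening: 0.75
5297 105.30122381951674 ((500.2978820800781, 104.96024322509766), (226.32131958007812, 51.0089111328125), 84.0108871459961)
```

View pics/w4.png

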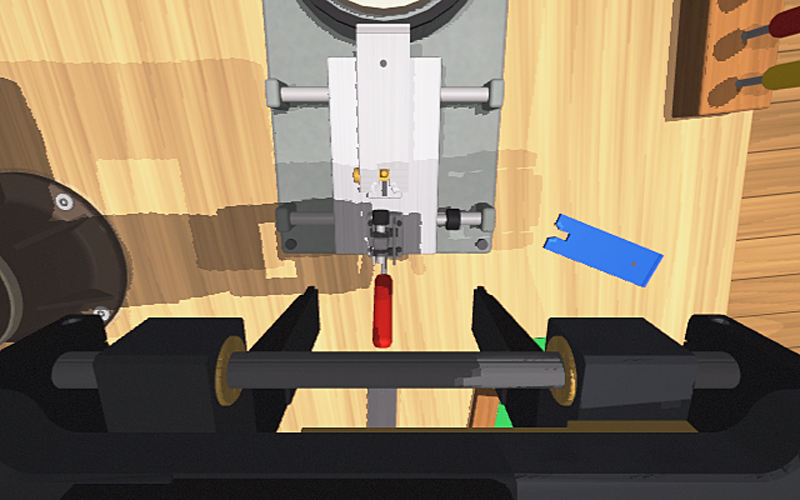

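The pin at (384,174) sits in the notch, and the iron is straight on the bed, with its edge at (383,27). The handle is at (383,310). I check an enlarged crop and measure the handle.

Run:
```python
from h import *
im=cv2.imread("pics/w4.png")[140:360,320:450]; cv2.imwrite("pics/w4c.png",cv2.resize(im,None,fx=2.7,fy=2.7,interpolation=cv2.INTER_CUBIC))
P=np.load("P4.npy"); v,u=np.mgrid[0:400,0:640]
c=viewer.read_camera("wrist")["color"].astype(int)
m=(u>290)&(u<325)&(v>210)&(v<282)&(c[...,0]>110)&(c[...,1]<60)
q=P[m]; d=np.array([.1028,.9947]); n=np.array([.9947,-.1028]); r=q[:,:2]-[501.9,114.7]
print("handle bedx",np.percentile(r@d,[1,50,99]).round(1),"lat",np.percentile(r@n,[1,50,99]).round(1),"z",np.percentile(q[:,2],[1,50,99]).round(1))
A=np.polyfit(r@d,q[:,2],1);print("angle",np.degrees(np.arctan(A[0])),np.radians(0)+np.arctan(-A[0]))
i=P[(u>285)&(u<330)&(v>10)&(v<160)&(P[...,2]>102)&(P[...,2]<108)]
r=i[:,:2]-[501.9,114.7];print("iron x",np.percentile(r@d,[0,.5,99.5,100]).round(1),"lat",np.percentile(r@n,[.5,99.5]).round(1))
for a,b in((-40,0),(0,60),(60,90)):
  k=(r@d>a)&(r@d<b); print(a,np.percentile((r@n)[k],[.5,99.5]),np.median(i[k][:,2]))
```

```text
handle bedx [-181.7 -159.5 -139. ] lat [-9.6 -1.1  6.3] z [168.6 194.7 212.7]
angle 12.722596288309962 -0.2220511946330186
iron x [-61.8 -55.6 102.9 103.3] lat [-25.8  24.7]
-40 [-25.69858912  23.99557883] 105.28991544432066
0 [-25.81918296  24.81732489] 105.35912846856417
60 [-25.43661778  24.48892785] 105.36333344807775
```

View pics/w4c.png

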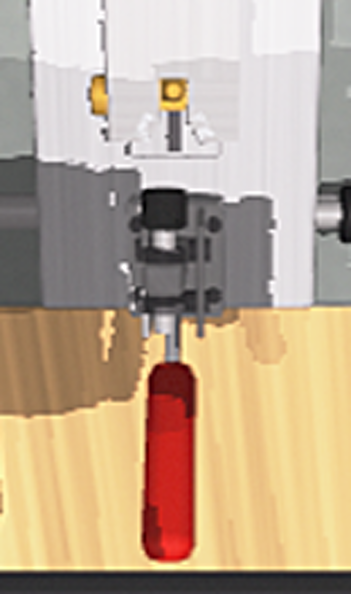

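The pin sits at the bottom of the notch and the iron is flat. Its edge is at bed x 103, so its middle is at 23. Now I shut the fingers and go to the handle's upper face.

```bash
python3 -m inch '[[0,0,0,-6,-20,0,-1],[0,0,0,-6,-20,0,-1],[0,0,0,-7,-25,0,-1],[0,0,0,0,0,-30,-1],[0,0,0,0,0,-30,-1],[0,0,0,0,0,-30,-1],[0,0,0,0,0,-30,-1],[0,0,0,0,0,-10,-1],[0,0,0,0,0,0,-1],[0,0,0,0,0,0,-1]]' && python3 -m inch '[[0,0,0,0,0,-8,-1],[0,0,0,0,0,-8,-1],[0,0,0,0,0,0,-1]]'
```

```text
t: 19.15
eef_pos: [486.9, -29.9, 225.1]
tcp_rot: [3.141, -0.001, -0.103]
ft_force: [-0.0, -0.1, -0.0]
opening: 0.012
t: 19.45
eef_pos: [485.9, -30.1, 207.2]
tcp_rot: [-3.142, 0.001, -0.104]
ft_force: [-0.1, -0.1, -0.0]
opening: 0.003
```

```bash
python3 -m inch '[[0,0,0,0,-1,-3,-1],[0,0,0,-0.1,-1,-3,-1],[0,0,0,-0.1,-1,-3,-1],[0,0,0,-0.1,-1,-3,-1],[0,0,0,0,0,0,-1]]' && python3 -m inch '[[0,0,0,-0.3,-2.7,-1.8,-1],[0,0,0,-0.3,-2.7,-1.8,-1],[0,0,0,-0.3,-2.7,-1.8,-1],[0,0,0,-0.3,-2.7,-1.8,-1],[0,0,0,0,0,0,-1]]' && python3 -m inch '[[0,0,0,-0.2,-2.4,-2.2,-1],[0,0,0,-0.2,-2.4,-2.2,-1],[0,0,0,-0.2,-2.4,-2.2,-1],[0,0,0,-0.2,-2.4,-2.2,-1],[0,0,0,0,0,0,-1]]'
```

```text
t: 19.95
eef_pos: [486.1, -34.3, 195.8]
tcp_rot: [-3.141, -0.0, -0.104]
ft_force: [-0.5, 1.3, 1.3]
opening: 0.007
t: 20.45
eef_pos: [484.7, -45.4, 188.5]
tcp_rot: [3.142, 0.0, -0.104]
ft_force: [1.4, 1.3, -0.1]
opening: 0.005
t: 20.95
eef_pos: [483.8, -54.9, 179.6]
tcp_rot: [3.142, 0.001, -0.104]
ft_force: [0.4, 1.2, 0.1]
opening: 0.001
```

```bash
python3 -m inch '[[0,0,0,-0.2,-2.1,-2.5,-1],[0,0,0,-0.2,-2.1,-2.5,-1],[0,0,0,-0.2,-2.1,-2.5,-1],[0,0,0,-0.2,-2.1,-2.5,-1],[0,0,0,0,0,0,-1]]' && python3 -m inch '[[0,0,0,-0.2,-1.6,-2.8,-1],[0,0,0,-0.2,-1.6,-2.8,-1],[0,0,0,-0.2,-1.6,-2.8,-1],[0,0,0,-0.2,-1.6,-2.8,-1],[0,0,0,0,0,0,-1]]' && python3 -m inch '[[0,0,0,-0.1,-1.2,-3,-1],[0,0,0,-0.1,-1.2,-3,-1],[0,0,0,-0.1,-1.2,-3,-1],[0,0,0,-0.1,-1.2,-3,-1],[0,0,0,0,0,0,-1]]'
```

```text
t: 21.45
eef_pos: [483.1, -63.3, 169.6]
tcp_rot: [3.141, 0.0, -0.104]
ft_force: [-0.2, 1.8, 0.9]
opening: 0.005
t: 21.95
eef_pos: [482.4, -69.7, 158.4]
tcp_rot: [3.142, 0.0, -0.104]
ft_force: [0.4, -0.1, 1.3]
opening: 0.002
t: 22.45
eef_pos: [481.9, -74.3, 146.3]
tcp_rot: [-3.142, 0.0, -0.104]
ft_force: [0.4, -0.2, 1.0]
opening: 0.008
```

```bash
python3 -m inch '[[0,0,0,-0.1,-0.8,-2.5,-1],[0,0,0,-0.1,-0.8,-2.5,-1],[0,0,0,-0.1,-0.8,-2.5,-1],[0,0,0,-0.1,-0.8,-2.5,-1],[0,0,0,0,0,0,-1]]'; for i in 1 2; do python3 -m inch '[[0,0,0,0,0,-1,-1],[0,0,0,0,0,0,-1]]' | grep -E "eef|force"; done
```

```text
t: 22.95
eef_pos: [481.6, -77.5, 136.4]
tcp_rot: [3.142, 0.0, -0.104]
ft_force: [-0.9, -0.1, 0.4]
opening: 0.004
eef_pos: [481.6, -77.6, 135.7]
ft_force: [-0.1, -0.6, -0.3]
eef_pos: [481.7, -77.6, 134.9]
ft_force: [-0.8, -1.5, 2.3]
```

```bash
for i in 1 2 3; do python3 -m inch '[[0,0,0,0,0,-0.7,-1],[0,0,0,0,0,0,-1]]' | grep -E "eef|force"; done
```

```text
eef_pos: [481.7, -77.7, 134.3]
ft_force: [-0.3, -3.3, 4.0]
eef_pos: [481.7, -77.7, 134.1]
ft_force: [-4.0, -3.0, 12.3]
eef_pos: [481.8, -77.7, 133.9]
ft_force: [-5.8, -2.3, 19.8]
```

The handle has come to a hard stop at grip-top z of about 134, which is q=0 (19.8 N). One small extra press, then I retreat and look.

```bash
python3 -m inch '[[0,0,0,0,0,-0.5,-1],[0,0,0,0,0,0,-1],[0,0,0,0,0,0,-1]]' | grep -E "eef|force"; python3 -m inch '[[0,0,0,0,0,2,-1],[0,0,0,0,0,10,-1],[0,0,0,0,0,40,-1],[0,0,0,0,0,50,-1],[0,0,0,0,0,50,-1],[0,0,0,0,-30,40,-1],[0,0,0,0,-30,30,-1],[0,0,0,0,0,0,-1],[0,0,0,0,0,0,-1]]'
python3 - <<'E'
from h import *
c=viewer.read_camera("wrist"); save(c,"w5.png",s=1.25); P=cloud(c); v,u=np.mgrid[0:400,0:640]
d=np.array([.1028,.9947]); n=np.array([.9947,-.1028]); r=P[...,:2]-[501.9,114.7]; X=r@d; Y=r@n
m=(X>-85)&(X<115)&(abs(Y)<35)&(P[...,2]>103)&(P[...,2]<107.5)
print("iron x",np.percentile(X[m],[.5,99.5,100]),"lat",np.percentile(Y[m],[.5,99.5]),"z",np.median(P[m][:,2]))
for a,b in((-30,0),(10,50),(60,90)):
  k=m&(X>a)&(X<b); print(a,np.percentile(Y[k],[.5,99.5]).round(1),np.median(P[k][:,2]).round(1))
h=(X<-155)&(X>-224)&(abs(Y)<6)&(P[...,2]>100); print("handle",h.sum(),np.polyfit(X[h],P[h][:,2],1),np.median(P[h][:,2]))
E
```

```text
eef_pos: [481.8, -77.7, 133.8]
ft_force: [-7.2, -2.2, 26.4]
t: 25.15
eef_pos: [481.3, -137.5, 354.3]
tcp_rot: [-3.141, -0.0, -0.105]
ft_force: [-0.6, 0.2, 0.2]
opening: 0.005
iron x [-57.03925209 -50.61706326 -50.61673516] lat [-25.53658331  23.77720157] z 105.03642362436895Traceback (most recent call last):
  File "<stdin>", line 7, in <module>
    return _quantile_unchecked(
        a, q, axis, out, overwrite_input, method, keepdims, weights)
    return _ureduce(a,
                    func=_quantile_ureduce_func,
    ...<5 lines>...
                    overwrite_input=overwrite_input,
                    method=method)
    r = func(a, **kwargs)
    result = _quantile(arr,
                       quantiles=q,
    ...<2 lines>...
                       out=out,
                       weights=wgt)
    slices_having_nans = np.isnan(arr[-1, ...])
                                  ~~~^^^^^^^^^
IndexError: index -1 is out of bounds for axis 0 with size 0
```

View pics/w5.png

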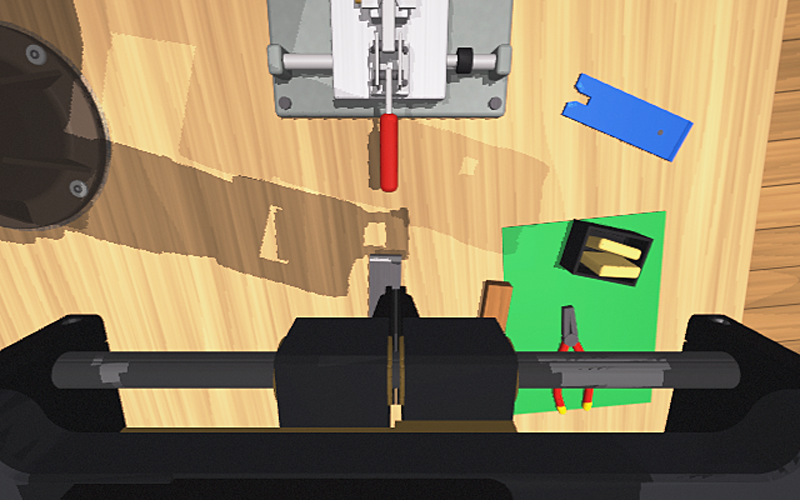

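The handle is level (388,150) with the arm down. I moved too far for the iron to be in view, so I go back over the bed for the check.

```bash
python3 -m inch '[[0,0,0,3,40,0,-1],[0,0,0,3,40,0,-1],[0,0,0,3,40,0,-1],[0,0,0,3,40,0,-1],[0,0,0,0,0,0,-1],[0,0,0,0,0,0,-1]]'
python3 - <<'E'
from h import *
c=viewer.read_camera("wrist"); save(c,"w6.png",s=1.25); P=cloud(c); v,u=np.mgrid[0:400,0:640]
d=np.array([.1028,.9947]); n=np.array([.9947,-.1028]); r=P[...,:2]-[501.9,114.7]; X=r@d; Y=r@n; Z=P[...,2]
m=(X>-85)&(X<115)&(abs(Y)<35)&(Z>102)&(Z<107.5)&(v<275)
print("iron x",np.percentile(X[m],[.5,99.5,100]).round(1),"z",np.median(Z[m]))
for a,b in((-50,-10),(0,50),(60,90)):
  k=m&(X>a)&(X<b)
  if k.sum()>20: print(a,np.percentile(Y[k],[.5,99.5]).round(1),np.median(Z[k]).round(1))
h=(X<-150)&(X>-224)&(abs(Y)<6)&(Z>100)&(v<275)
if h.sum()>20: print("handle",h.sum(),np.polyfit(X[h],Z[h],1),np.median(Z[h]))
E
```

```text
t: 25.8
eef_pos: [493.1, 23.9, 353.2]
tcp_rot: [3.142, 0.002, -0.101]
ft_force: [0.4, -0.5, 1.9]
opening: 0.003
iron x [-55.7 102.5 102.9] z 105.27572204906636
-50 [-25.4  24.7] 105.4
0 [-25.9  24.7] 105.3
60 [-25.2  24.9] 105.3
handle 102 [-0.38001528 72.61071637] 133.04573029248792
```

View pics/w6.png

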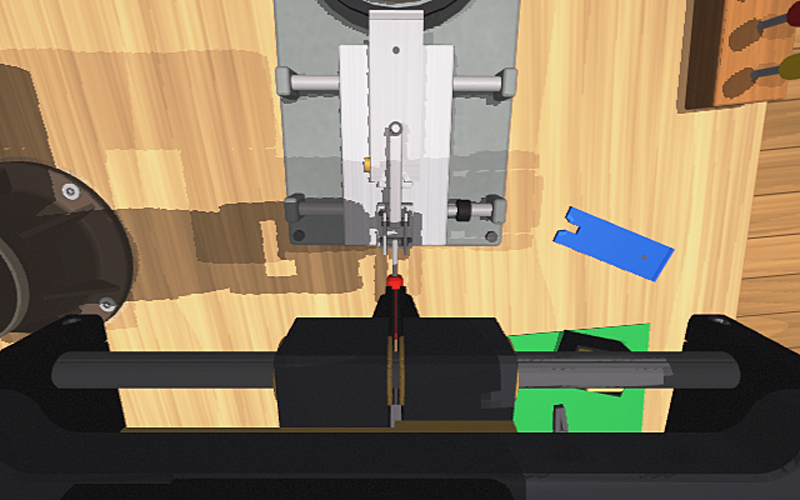

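The arm's foot rests on the iron at (396,128). The iron hasn't shifted (edge at bed x 103, square, top at z 105), and the gripper is clear of everything. Handing in.

```bash
python3 -c "
from h import *
print(ticket.job_done())"
```

```text
the job is handed in; nothing more can be done
None
```

I loaded the notched iron into the carriage, seated it against the pin and locked the clamp. I handed the job in at about 26 s; no verdict is reported.

**What I did:** I took the bright notched iron by its long sides and laid it on the bed with the cutting edge towards the stone. I slid it back in small steps until the push force rose to about 6 N and it stopped at the pin. I then released it and pressed the red handle down along its arc to a hard stop. The last press reached about 26 N, with the grip's top at 133.8 mm against the 134 mm expected when it is right down.

**Last checks:**
- **Iron:** it lies flat, with its top at 105.3 mm. It is square and centred on the bed to about 0.5 mm.
- **Notch:** the cutting edge is at bed x of about 103 mm, the same before and after clamping to within 0.4 mm. That puts the pin at about -37 mm, which matches where I saw it (-36 mm).
- **Clamp:** in the picture the foot is on the iron and the gripper is clear of everything.

**Checks that failed or disagreed:**
- The final depth fit of the handle's slope gave -0.38. Only 102 points of the grip's rounded start were in view, so I disregarded it and relied on the hard stop and an earlier picture showing the handle level.
- The network found no iron in the close-up wrist picture, so I measured it from depth there.
- I moved nothing else, but I did not measure the other things on the bench again afterwards.

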